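Feel for the heavy side of a wheel on the balancing stand

TASK

The dark wheel on the blue balancing stand is heavier on one side, which cannot be seen, and its tight bearing keeps it wherever it is left. Crank it by its red handle until the handle has been over to the opposite side and back to where it started (once right round, or half a turn there and back), feeling which way it pulls, then turn it so that the heavy side points straight down (within 20 degrees will do). Finish still gripping the red handle with the wheel at rest, and leave the loose things round about where they stand.

Things in the scene. Friction and masses are not known exactly. Their poses are not given: they have to be found in the camera images.
- wheel (a joint): Wheel angle about its level axle, no stops. At 0 the handle is straight up; grows clockwise seen from the robot. Dry friction about 0.33 N m, a little more than the greatest pull of the heavy side (0.25 N m): cranking takes up to about 10.5 N at the handle as the heavy side is lifted, down to about 1.5 N as it goes down. The heavy side's angle to the handle differs each time. Otherwise the wheel is balanced
- handle: Red sleeve, 24 mm in diameter, 60 mm long, spinning freely on the crank pin that sticks out of the wheel's face towards the robot; origin at its middle, x axis along it, parallel to the axle. It runs on a circle of 55 mm radius, 115 mm out along -x of axle (lowest centre height 63 mm). Pinch it from above across its diameter. Behind it: 37 mm free to the crank bar, 58 mm to the face plate
- axle (a point): Point on the axle at the back of the wheel, 118 mm above the table; x along the axle away from the robot, z up (turned only in yaw with the stand). The stand is fixed; its blue base plate is 150 x 170 x 12 mm (40 mm of it on the robot's side of this point), the wheel is 150 mm in diameter, 26 mm thick with its face plate
- filter_bowl: Loose bystander: white filter bowl with black cap, 59 mm wide, 114 mm tall; origin under its centre
- bearing: Loose bystander: ball bearing, 62 mm wide, 16 mm tall; origin under its centre
- pinion: Loose bystander: small dark pinion, 57 mm wide, 30 mm tall; origin under its centre
- bush: Loose bystander: dark steel bush, 42 mm wide, 50 mm tall; origin under its centre
- plug (a joint): Play of the hidden heavy plug in its pocket along the wheel's radius, in m: with its side straight down it sits 0.0002 outward (positive), straight up 0.0002 inward, in between as the cosine. This is for the judge: far smaller than the noise of the reading, of no use to steer by

How it is judged:
By the outcome, as a careful person would: the job done as asked, in the order asked, and still so for the second after the job is handed in, while the arm keeps its last pose, push and grip.
It also fails if it takes over 67 s, if anything falls off the work surface, if the arm or the gripper's body presses on something with over 40 N, if the wrist force passes 120 N, or if a joint passes its speed limit or range.

ROBOT

A 6-joint arm with a two-finger parallel gripper is mounted at the origin on a cart in front of the work surface, level with it; the furniture and walls round the work are solid. World frame = base frame: x ahead of the robot, y to its left, z up, the work surface at z = 0. Lengths are in m, angles in rad, forces in N, time in s.
With the tool pointing down it reaches from about 0.35 to 0.925 m from the base axis. Payload 6.4 kg.
Tool frame: the origin (TCP) lies on the centre line of the jaws, within the pads' length; the fingertips stand 25 mm ahead of it and the grasp point (between the pads) lies 6 mm ahead of it; y points along the fingers, x is the direction in which the jaws open and shut, and the axes are right-handed (so a half turn about y gives the same grasp; the last joint's range is limited). The gripper opens to 85 mm and grips with 20 to 120 N. Pads are 22 mm wide; open, the fingers measure 114 mm over their backs; the gripper's body (76 mm by 85 mm) begins 54 mm behind the grasp point. The pads swing forward as they close: fully open they stand 13 mm farther back than shut.
Start: joints at [1.145, 0.245, 1.558, -0, 1.339, -0.174], TCP at [0.162, 0.63, 0.256] pointing down, gripper open.
Joint ranges: [-3.13, 3.13], [-1.02, 2.26], [0.13, 2.54], [-0.95, 4.09], [0.21, 2.88], [-2.74, 2.74]. Speed limits (rad/s): [2.57, 2.57, 3.14, 3.14, 3.14, 3.14].

INTERFACE

Orientations are given as a rotation vector (axis times angle).
In Python, from plant import arm, grab_frame, job, cut_out gives the robot as it stands. The module is installed in compiled form; this text tells all that it offers.
- The arm moves only by the tool apply_moves, never from a script. Its argument "plan" is a list of rows, each an object of numbers: "dx", "dy", "dz": the shift along the tool's x, y, z in units of 200 mm (1.0 is 200 mm); "spin": the turn about the tool's y in units of 180 degrees (1.0 is 180 degrees); "fingers": the opening, from 0 (shut) to 1 (fully open). A call has 1 to 8 rows; each row is the pose to reach, as a shift and turn from the pose commanded when the call began, along the tool's axes at that moment, turning the shorter way round; what a row does not reach only later rows make up. A row lasts 1/10 s, in which the tool goes at most 50 mm and 8.59 degrees, less where a joint would pass 70% of its speed; a pose out of reach is approached as far as the arm can. A call with a number of a shift or a turn outside -1 to 1 is refused whole. A call with a gripper value outside its range is refused whole. The fingers move at their own pace and stop on an object; "squeeze" is the grip in N (left out, the last holds). Time passes only in rows, so rows that repeat a pose let the fingers close. It gives the time, the measured TCP pose, the force and the opening at its end, in the units of the state.
- arm.sense(): the state, without advancing time (a new reading comes with each control period).
- grab_frame(name): name is "scene" or "top" or "wrist"; returns a dict with "pixels" (400x640x3 uint8, red, green, blue), "K" (3x3 intrinsics, pixels), "extrinsics" (4x4, takes a point from camera to world coordinates). Camera axes: x right, y down, z forward; pixel columns grow to the right and rows downward; lengths in m; the calibration is good to about 2 mm. A picture is of the moment at which its call begins. There is no depth.
- job.sign_off(): hands the job in, once; it reports no verdict.
Trained networks look in the newest picture that a camera, given by its name, has taken for a name from the list of things; names that differ only in an ending like _2 or _b are one class to them, and where a whole thing is asked for, a point or a joint stands for the part that bears it (a point fixed in the world has none). Each returns a list of dicts, best first, with "conf" (0 to 1); they miss things now and then, are a little off and sometimes report something else, mostly with a low value. They report only what shows in the picture. A call takes as long as a camera call.
- cut_out(camera, query): "mask" (400x640 bool, what is visible of it) and "uv" ([column, row] in pixels, amid what is visible of it).
The state is a dict: "clock": time; "joint_pos": joint angles; "dq": joint speeds; "tau": joint torques, N m; "tool_pos": TCP position; "tool_rot": TCP orientation; "ft_force": force on the tool from outside, world axes, zero at the start; "torque": the same for the moment, N m; "opening": finger opening in m.
Only numpy, scipy, OpenCV 4.12 (cv2) and the standard library are available. Lean on these libraries where they do the work, as an engineer would, in place of code of your own. Each camera call takes 0.05 s, during which the arm holds its last target.

## Working session

There is one attempt and no reset: what is moved stays moved. The work goes in short steps, Python scripts to look and compute and a tool call to move; the robot and the scene stay as the last step left them, time stands still between calls to the robot, and variables do not carry over. Pictures are saved under pics/ and viewed, and the job is handed in when it is done.

Besides the shell and the picture viewer there is one more tool, called after "Emit:" as name(argument=value, ...), one argument or row to a line, values as JSON. apply_moves: Moves the arm, as the interface text tells. Shifts and turns lie within -1 to 1; 1 stands for 200 mm of shift or 180 degrees of turn. Its arguments: {"type":"object","properties":{"plan":{"type":"array"},"squeeze":{"type":"number"}},"required":["plan"]}

```bash
mkdir -p pics
python3 - <<'E'
from plant import arm, grab_frame, job, cut_out
import cv2,numpy as np
s=arm.sense(); print({k:np.round(v,3) for k,v in s.items()})
for c in ["scene","top","wrist"]:
    f=grab_frame(c); cv2.imwrite(f"pics/{c}0.png",f["pixels"][:,:,::-1]); print(c,np.round(f["K"],1).tolist(),np.round(f["extrinsics"],3).tolist())
    for q in ["handle","wheel"]:
        for r in cut_out(c,q)[:2]: print(q,r["conf"],r["uv"],r["mask"].sum())
E
```

```text
{'clock': np.float64(0.0), 'joint_pos': array([ 1.145,  0.246,  1.559, -0.   ,  1.339, -0.174]), 'dq': array([-0.   , -0.001,  0.   ,  0.001,  0.001, -0.   ]), 'tau': array([ 2.0000e-03, -4.2950e+01, -3.2614e+01, -0.0000e+00,  5.0000e-03,
       -0.0000e+00]), 'tool_pos': array([0.162, 0.629, 0.255]), 'tool_rot': array([-1.319, -1.02 ,  1.023]), 'ft_force': array([ 0.347, -0.381, -0.526]), 'torque': array([ 0.   , -0.039, -0.04 ]), 'opening': np.float64(0.086)}
scene [[482.9, 0.0, 317.9], [0.0, 482.9, 199.8], [0.0, 0.0, 1.0]] [[-0.878, -0.364, 0.31, 0.225], [-0.478, 0.673, -0.564, 0.397], [-0.004, -0.644, -0.765, 0.882], [0.0, 0.0, 0.0, 1.0]]
handle 0.65 [269.3, 318.1] 469
wheel 0.64 [252.0, 273.7] 4078
top [[464.0, 0.0, 320.1], [0.0, 464.0, 196.7], [0.0, 0.0, 1.0]] [[-0.01, -0.994, 0.113, 0.423], [-1.0, 0.012, 0.011, -0.197], [-0.013, -0.113, -0.994, 1.14], [0.0, 0.0, 0.0, 1.0]]
handle 0.58 [184.0, 226.8] 320
wheel 0.92 [206.2, 191.3] 2219
wrist [[344.4, 0.0, 320.1], [0.0, 344.4, 196.2], [0.0, 0.0, 1.0]] [[0.248, 0.925, 0.289, 0.089], [0.969, -0.236, -0.073, 0.648], [0.0, 0.298, -0.955, 0.372], [0.0, 0.0, 0.0, 1.0]]
```

View pics/scene0.png

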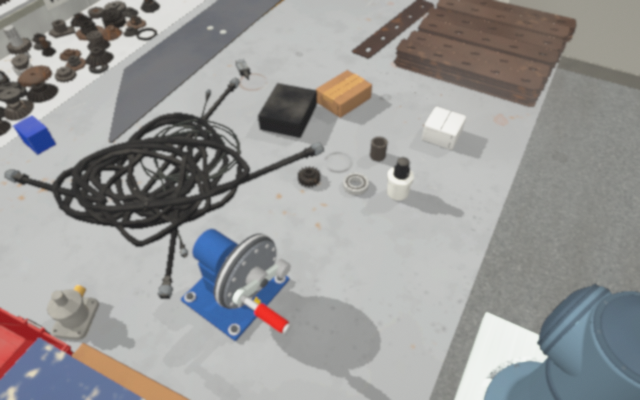

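View pics/top0.png

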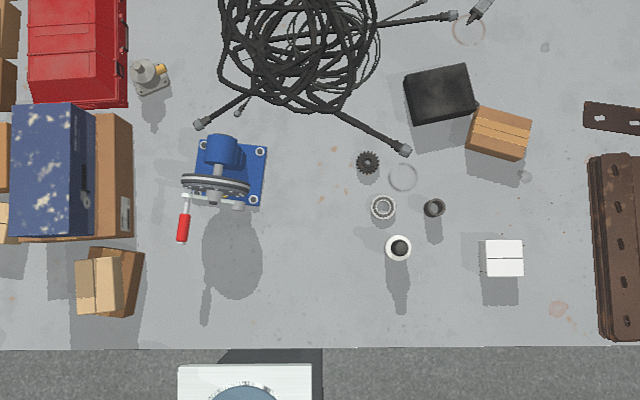

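Scene: wheel stand with the handle out to the left (scene ~(270,318), top ~(184,227)); bystanders are well off to the right. I'll triangulate it next.

```bash
cat > h.py <<'E'
from plant import arm, grab_frame, job, cut_out
import cv2,numpy as np
def ray(f,uv):
    K=np.array(f["K"]);T=np.array(f["extrinsics"])
    d=T[:3,:3]@np.linalg.inv(K)@np.array([uv[0],uv[1],1.]); return T[:3,3],d/np.linalg.norm(d)
def tri(rays):
    A=np.zeros((3,3));b=np.zeros(3)
    for o,d in rays:
        P=np.eye(3)-np.outer(d,d);A+=P;b+=P@o
    x=np.linalg.solve(A,b); return x,[np.linalg.norm((np.eye(3)-np.outer(d,d))@(x-o)) for o,d in rays]
def onz(f,uv,z):
    o,d=ray(f,uv); return o+d*(z-o[2])/d[2]
def proj(f,p):
    T=np.linalg.inv(f["extrinsics"]);q=np.array(f["K"])@(T[:3,:3]@np.asarray(p)+T[:3,3]);return q[:2]/q[2]
def red(f):
    p=f["pixels"].astype(int); return (p[...,0]>150)&(p[...,1]<70)&(p[...,2]<70)
def crop(f,c,w,h,k,name):
    x0=int(c[0]-w/2);y0=int(c[1]-h/2);im=f["pixels"][y0:y0+h,x0:x0+w,::-1]
    cv2.imwrite(name,cv2.resize(im,None,fx=k,fy=k,interpolation=cv2.INTER_CUBIC));print(name,x0,y0,k)
E
python3 - <<'E'
from h import *
R={}
for c in ["scene","top"]:
    f=grab_frame(c); r=cut_out(c,"handle")[0]
    ys,xs=np.nonzero(r["mask"]); P=np.c_[xs,ys].astype(float); m=P.mean(0)
    u=np.linalg.svd(P-m,full_matrices=False)[2][0]; t=(P-m)@u
    R[c]=(f,m,m+u*t.min(),m+u*t.max()); print(c,np.round(R[c][1:],1).tolist())
    crop(f,r["uv"] if c=="scene" else (210,190),150,140,5,f"pics/{c}1.png") if c=="top" else crop(f,(245,280),150,120,5,f"pics/{c}1.png")
x,e=tri([ray(R[c][0],R[c][1]) for c in R]);print("mid",x,e)
for i,j in((2,2),(2,3),(3,2),(3,3)):
    print(i,j,*tri([ray(R["scene"][0],R["scene"][i]),ray(R["top"][0],R["top"][j])]))
E
```

```text
scene [[270.5, 317.2], [256.1, 306.9], [284.2, 326.9]]
pics/scene1.png 170 220 5
top [[183.2, 227.6], [185.4, 213.4], [181.2, 241.2]]
pics/top1.png 135 120 5
mid [0.47267366 0.11182153 0.13880868] [np.float64(0.000391484913900662), np.float64(0.00039148491390051445)]
2 2 [0.50371742 0.10772677 0.13958602] [np.float64(0.00069675515884235), np.float64(0.0006967551588423413)]
2 3 [0.46465553 0.11460966 0.18182857] [np.float64(0.02536271754051115), np.float64(0.025362717540511174)]
3 2 [0.48049969 0.10899014 0.10411211] [np.float64(0.026653979314766398), np.float64(0.026653979314766398)]
3 3 [0.4435353  0.11568986 0.1385935 ] [np.float64(0.00043994415690202615), np.float64(0.00043994415690208914)]
```

```bash
ls pics
```

```text
scene0.png
scene1.png
top0.png
top1.png
wrist0.png
```

View pics/scene1.png

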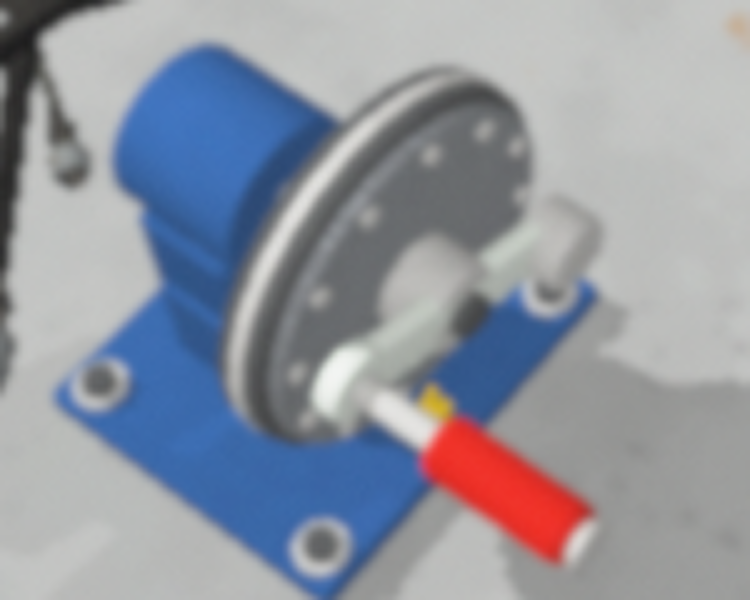

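View pics/top1.png

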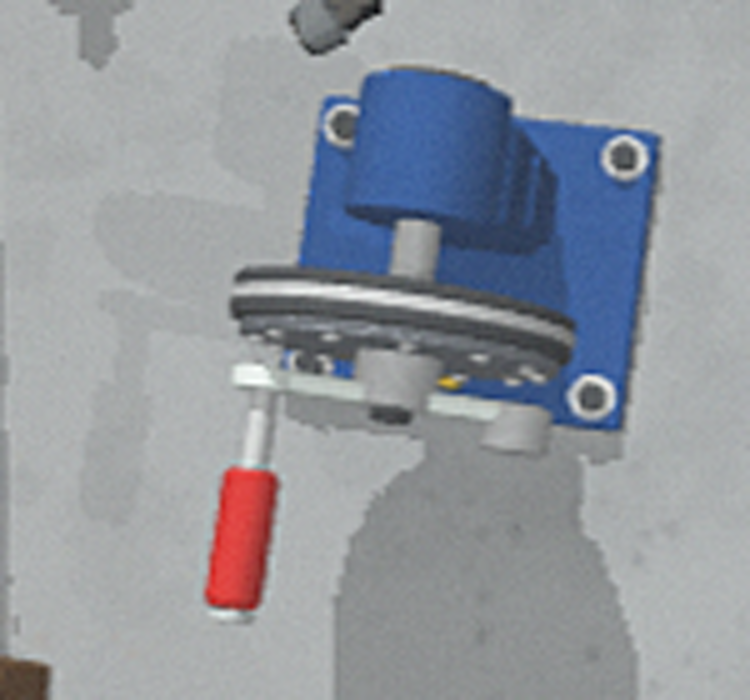

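Run:
```python
from h import *
from scipy.spatial.transform import Rotation as Ro
s=arm.sense();R=Ro.from_rotvec(s["tool_rot"]).as_matrix();print(np.round(R,3), s["ft_force"],s["torque"])
f=grab_frame("top")
B=[onz(f,(135+u/5,120+v/5),0.016) for u,v in((345,123),(625,157),(592,396),(310,362))]
print(np.round(B,4)); B=np.array(B)[:,:2]
for i,j in((0,3),(1,2)):
    d=B[i]-B[j];print("x-dir yaw",np.degrees(np.arctan2(d[1],d[0])))
for i,j in((0,1),(3,2)):
    d=B[i]-B[j];print("y-dir yaw",np.degrees(np.arctan2(-d[0],d[1])))
print("centre",B.mean(0))
# predicted axle
yaw=np.radians(-7.5);a=np.array([np.cos(yaw),np.sin(yaw)])
print("axle from plate", B.mean(0)-a*0.035)
```

```text
[[ 0.249  0.    -0.968]
 [ 0.968  0.     0.249]
 [ 0.    -1.    -0.   ]] [-0.83469186  0.20813319 -0.23063838] [ 0.04421437 -0.06490368  0.02681409]
[[ 0.6833  0.1026  0.016 ]
 [ 0.6643 -0.0364  0.016 ]
 [ 0.5458 -0.0208  0.016 ]
 [ 0.5642  0.1176  0.016 ]]
x-dir yaw -7.204592279568382
x-dir yaw -7.512475967170026
y-dir yaw -7.767549072135599
y-dir yaw -7.55974551449004
centre [0.6143881  0.04075668]
axle from plate [0.57968753 0.0453251 ]
```

View pics/wrist0.png

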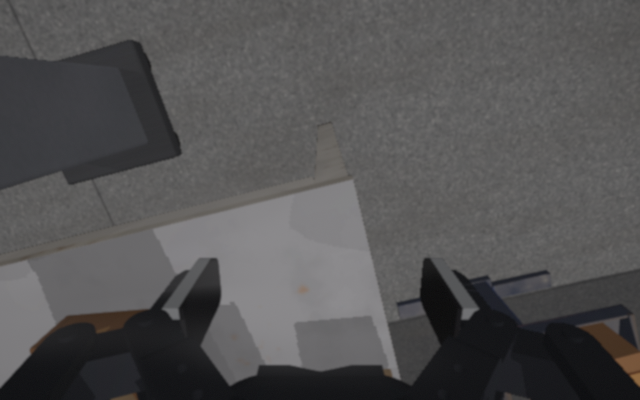

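Emit:
apply_moves(
  plan=[
    {"dx": 0, "dy": -0.25, "dz": 0},
    {"dx": 0, "dy": -0.5, "dz": 0},
    {"dx": 0, "dy": -0.75, "dz": 0},
    {"dx": 0, "dy": -0.9, "dz": 0, "spin": -0.038},
    {"dx": 0, "dy": -0.9, "dz": 0, "spin": -0.038},
    {"dx": 0, "dy": -0.9, "dz": 0, "spin": -0.038},
  ],
)

```text
invalid input
```

The wrist picture shows only the table corner and the floor; the wheel isn't in view. The move was refused, so I'll resend it with every key in each row.

Emit:
apply_moves(
  plan=[
    {"dx": 0, "dy": -0.25, "dz": 0, "spin": 0, "fingers": 1},
    {"dx": 0, "dy": -0.5, "dz": 0, "spin": 0, "fingers": 1},
    {"dx": 0, "dy": -0.75, "dz": 0, "spin": 0, "fingers": 1},
    {"dx": 0, "dy": -0.9, "dz": 0, "spin": -0.038, "fingers": 1},
    {"dx": 0, "dy": -0.9, "dz": 0, "spin": -0.038, "fingers": 1},
    {"dx": 0, "dy": -0.9, "dz": 0, "spin": -0.038, "fingers": 1},
  ],
)

```text
clock: 1.3
tool_pos: [0.162, 0.6296, 0.4368]
tool_rot: [-1.269, -1.111, 1.11]
ft_force: [-0.4, -0.1, -0.6]
opening: 0.085
```

Emit:
apply_moves(
  plan=[
    {"dx": -0.2, "dy": 0, "dz": -0.16, "spin": 0, "fingers": 1},
    {"dx": -0.4, "dy": 0, "dz": -0.32, "spin": 0, "fingers": 1},
    {"dx": -0.6, "dy": 0, "dz": -0.48, "spin": 0, "fingers": 1},
    {"dx": -0.8, "dy": 0, "dz": -0.64, "spin": 0, "fingers": 1},
    {"dx": -1, "dy": 0, "dz": -0.8, "spin": 0, "fingers": 1},
    {"dx": -1, "dy": 0, "dz": -0.8, "spin": 0, "fingers": 1},
  ],
)

```text
clock: 1.9
tool_pos: [0.2958, 0.4066, 0.4339]
tool_rot: [-1.273, -1.103, 1.11]
ft_force: [-0.1, 0.6, 0.2]
opening: 0.0856
```

Emit:
apply_moves(
  plan=[
    {"dx": -0.2, "dy": 0, "dz": -0.16, "spin": 0, "fingers": 1},
    {"dx": -0.4, "dy": 0, "dz": -0.32, "spin": 0, "fingers": 1},
    {"dx": -0.6, "dy": 0, "dz": -0.48, "spin": 0, "fingers": 1},
    {"dx": -0.8, "dy": 0, "dz": -0.64, "spin": 0, "fingers": 1},
    {"dx": -1, "dy": 0, "dz": -0.8, "spin": 0, "fingers": 1},
    {"dx": -1.0, "dy": 0, "dz": -0.8, "spin": 0, "fingers": 1},
    {"dx": -1.0, "dy": 0, "dz": -0.8, "spin": 0, "fingers": 1},
  ],
)

```text
clock: 2.6
tool_pos: [0.4265, 0.1901, 0.4343]
tool_rot: [-1.268, -1.106, 1.111]
ft_force: [-0.3, -0.2, 0.4]
opening: 0.0849
```

```bash
cat >> h.py <<'E'
from scipy.spatial.transform import Rotation as Ro
yaw=np.radians(-7.5);a=np.array([np.cos(yaw),np.sin(yaw),0]);l=np.array([-a[1],a[0],0])
def axes():
    s=arm.sense();R=Ro.from_rotvec(s["tool_rot"]).as_matrix();return s,R
E
python3 - <<'E'
from h import *
s,R=axes();print(s["clock"],s["tool_pos"],np.round(R,3).tolist(),s["joint_pos"])
d=np.array([0.4675,0.1125,0.145])-s["tool_pos"];print("needed rows units",R.T@d/0.2)
x=R[:,0];print("yaw err deg (+z)",82.5-np.degrees(np.arctan2(x[1],x[0])))
f=grab_frame("wrist");cv2.imwrite("pics/wrist2.png",f["pixels"][:,:,::-1])
E
```

```text
2.6 [0.42650628 0.19009998 0.43431769] [[0.135, -0.004, -0.991], [0.991, -0.0, 0.135], [-0.001, -1.0, 0.004]] [ 1.75493194e-01 -2.86184159e-01  1.76331335e+00  5.03275335e-04
  1.66815374e+00 -1.25995107e+00]
needed rows units [-0.35586271  1.44587435 -0.26073607]
yaw err deg (+z) 0.2522833161204687
```

View pics/wrist2.png

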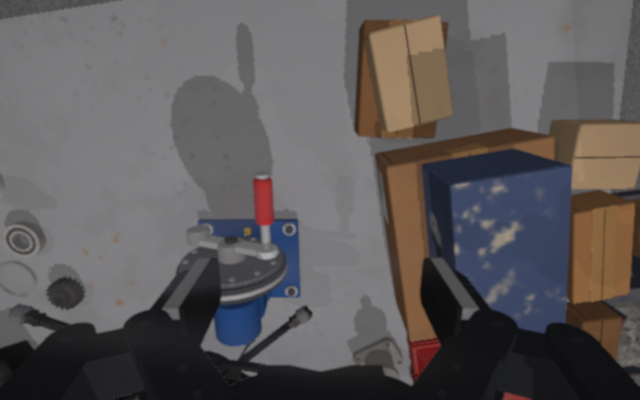

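Wrist view: red handle at (263,200), pointing straight up in the image, so the yaw is aligned. Moving to above it.

Emit:
apply_moves(
  plan=[
    {"dx": -0.18, "dy": 0.05, "dz": -0.13, "spin": 0, "fingers": 1},
    {"dx": -0.356, "dy": 0.2, "dz": -0.26, "spin": 0, "fingers": 1},
    {"dx": -0.356, "dy": 0.45, "dz": -0.26, "spin": 0, "fingers": 1},
    {"dx": -0.356, "dy": 0.7, "dz": -0.26, "spin": 0, "fingers": 1},
    {"dx": -0.356, "dy": 0.95, "dz": -0.26, "spin": 0, "fingers": 1},
    {"dx": -0.356, "dy": 1, "dz": -0.26, "spin": 0, "fingers": 1},
    {"dx": -0.356, "dy": 1, "dz": -0.26, "spin": 0, "fingers": 1},
  ],
)

```text
clock: 3.35
tool_pos: [0.467, 0.1147, 0.2346]
tool_rot: [-1.265, -1.11, 1.115]
ft_force: [0.3, 0.5, 0.7]
opening: 0.0855
```

Run:
```python
from h import *
s,R=axes();print(s["clock"],s["tool_pos"],np.round(R,3).tolist(),s["joint_pos"])
d=np.array([0.4675,0.1125,0.145])-s["tool_pos"];print("needed rows units",R.T@d/0.2)
for c in("wrist","top","scene"):
    f=grab_frame(c);cv2.imwrite(f"pics/{c}3.png",f["pixels"][:,:,::-1])
    for r in cut_out(c,"handle")[:1]: print(c,r["conf"],r["uv"],proj(f,[0.4725,0.1119,0.1388]))
```

```text
3.35 [0.46701927 0.11473122 0.23464806] [[0.13, -0.005, -0.992], [0.992, 0.0, 0.13], [-0.0, -1.0, 0.005]] [ 4.44264540e-03 -1.38186486e-01  1.99778028e+00  2.51329504e-04
  1.28653623e+00 -1.43631760e+00]
needed rows units [-0.01058429  0.4482223  -0.00586063]
wrist 0.57 [318.8, 222.4] [316.53242821 218.61420625]
top 0.44 [183.0, 221.4] [183.12810954 227.51987953]
scene 0.7 [269.4, 317.0] [270.8153519  317.29270013]
```

View pics/wrist3.png

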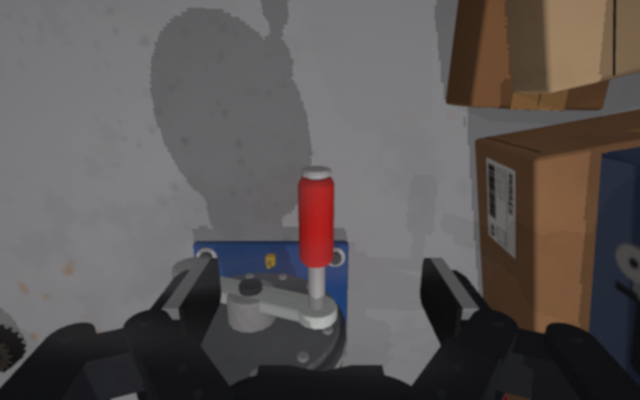

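View pics/scene3.png

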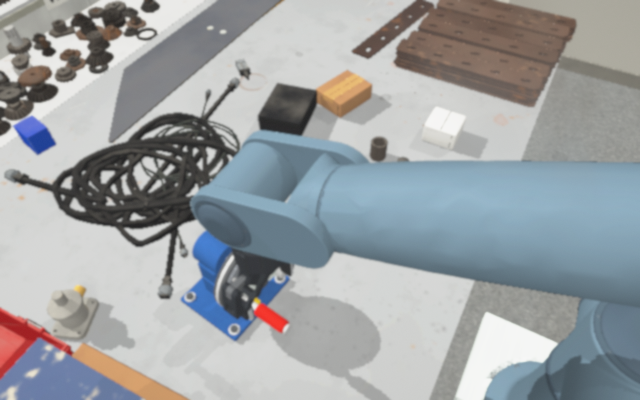

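Handle is at (318,222) in the wrist view, centred between the fingers. Descending and closing.

Emit:
apply_moves(
  plan=[
    {"dx": -0.01, "dy": 0.2, "dz": -0.006, "spin": 0, "fingers": 1},
    {"dx": -0.01, "dy": 0.4, "dz": -0.006, "spin": 0, "fingers": 1},
    {"dx": -0.01, "dy": 0.448, "dz": -0.006, "spin": 0, "fingers": 1},
    {"dx": -0.01, "dy": 0.448, "dz": -0.006, "spin": 0, "fingers": 1},
    {"dx": -0.01, "dy": 0.448, "dz": -0.006, "spin": 0, "fingers": 1},
  ],
)

```text
clock: 4.15
tool_pos: [0.4709, 0.1112, 0.1489]
tool_rot: [-1.271, -1.114, 1.109]
ft_force: [0.5, 0.2, 0.4]
opening: 0.0853
```

Emit:
apply_moves(
  plan=[
    {"dx": 0, "dy": 0, "dz": 0, "spin": 0, "fingers": 0},
    {"dx": 0, "dy": 0, "dz": 0, "spin": 0, "fingers": 0},
    {"dx": 0, "dy": 0, "dz": 0, "spin": 0, "fingers": 0},
    {"dx": 0, "dy": 0, "dz": 0, "spin": 0, "fingers": 0},
    {"dx": 0, "dy": 0, "dz": 0, "spin": 0, "fingers": 0},
    {"dx": 0, "dy": 0, "dz": 0, "spin": 0, "fingers": 0},
    {"dx": 0, "dy": 0, "dz": 0, "spin": 0, "fingers": 0},
    {"dx": 0, "dy": 0, "dz": 0, "spin": 0, "fingers": 0},
  ],
  squeeze=50,
)

```text
clock: 4.95
tool_pos: [0.4697, 0.1114, 0.1472]
tool_rot: [-1.269, -1.112, 1.11]
ft_force: [-1.8, 2.1, 5.2]
opening: 0.0224
```

Run:
```python
from h import *
s,R=axes();print({k:np.round(s[k],4) for k in("clock","tool_pos","ft_force","torque","opening")},np.round(R,3).tolist())
f=grab_frame("wrist");cv2.imwrite("pics/wrist4.png",f["pixels"][:,:,::-1])
f=grab_frame("scene");cv2.imwrite("pics/scene4.png",f["pixels"][:,:,::-1])
print(np.round(arm.sense()["ft_force"],2))
```

```text
{'clock': np.float64(4.95), 'tool_pos': array([0.4697, 0.1114, 0.1472]), 'ft_force': array([-1.78  ,  2.1403,  5.1636]), 'torque': array([0.308 , 0.2091, 0.05  ]), 'opening': np.float64(0.0224)} [[0.132, 0.001, -0.991], [0.991, 0.001, 0.132], [0.001, -1.0, -0.0]]
[-1.18  1.94  6.63]
```

View pics/wrist4.png

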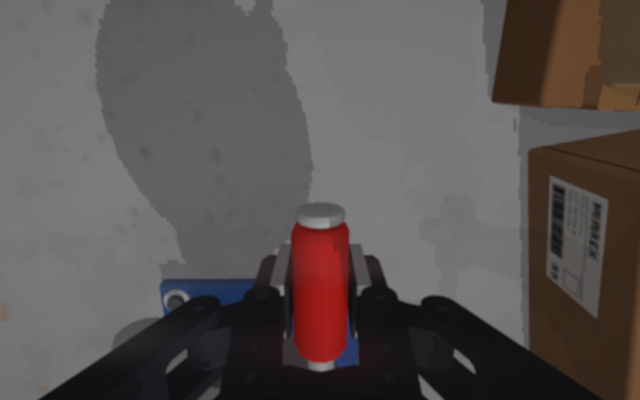

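```bash
cat > rows.py <<'E'
import numpy as np,sys,json
def rows(w0,dw,n,hold=0):
    out=[]
    for i in list(range(1,n+1))+[n]*hold:
        w=np.radians(w0+dw*i/n);v=np.radians(w0)
        out.append({"dx":round(float(-.055*(np.sin(w)-np.sin(v))/.2),3),"dy":round(float(-.055*(np.cos(w)-np.cos(v))/.2),3),"dz":0,"spin":0,"fingers":0})
    return out
if __name__=="__main__":
    w=float(sys.argv[1])
    for k in range(int(sys.argv[2])):
        print(w+30*k,json.dumps([(r["dx"],r["dy"]) for r in rows(w+30*k,30,5)]))
E
python3 rows.py -68 13
```

```text
-68.0 [[-0.012, -0.026], [-0.027, -0.051], [-0.044, -0.074], [-0.064, -0.095], [-0.086, -0.114]]
-38.0 [[-0.024, -0.017], [-0.049, -0.03], [-0.075, -0.042], [-0.103, -0.05], [-0.131, -0.056]]
-8.0 [[-0.029, -0.003], [-0.057, -0.002], [-0.086, 0.002], [-0.114, 0.008], [-0.141, 0.017]]
22.0 [[-0.026, 0.012], [-0.051, 0.027], [-0.074, 0.044], [-0.095, 0.064], [-0.114, 0.086]]
52.0 [[-0.017, 0.024], [-0.03, 0.049], [-0.042, 0.075], [-0.05, 0.103], [-0.056, 0.131]]
82.0 [[-0.003, 0.029], [-0.002, 0.057], [0.002, 0.086], [0.008, 0.114], [0.017, 0.141]]
112.0 [[0.012, 0.026], [0.027, 0.051], [0.044, 0.074], [0.064, 0.095], [0.086, 0.114]]
142.0 [[0.024, 0.017], [0.049, 0.03], [0.075, 0.042], [0.103, 0.05], [0.131, 0.056]]
172.0 [[0.029, 0.003], [0.057, 0.002], [0.086, -0.002], [0.114, -0.008], [0.141, -0.017]]
202.0 [[0.026, -0.012], [0.051, -0.027], [0.074, -0.044], [0.095, -0.064], [0.114, -0.086]]
232.0 [[0.017, -0.024], [0.03, -0.049], [0.042, -0.075], [0.05, -0.103], [0.056, -0.131]]
262.0 [[0.003, -0.029], [0.002, -0.057], [-0.002, -0.086], [-0.008, -0.114], [-0.017, -0.141]]
292.0 [[-0.012, -0.026], [-0.027, -0.051], [-0.044, -0.074], [-0.064, -0.095], [-0.086, -0.114]]
```

Emit:
apply_moves(
  plan=[
    {"dx": -0.012, "dy": -0.026, "dz": 0, "spin": 0, "fingers": 0},
    {"dx": -0.027, "dy": -0.051, "dz": 0, "spin": 0, "fingers": 0},
    {"dx": -0.044, "dy": -0.074, "dz": 0, "spin": 0, "fingers": 0},
    {"dx": -0.064, "dy": -0.095, "dz": 0, "spin": 0, "fingers": 0},
    {"dx": -0.086, "dy": -0.114, "dz": 0, "spin": 0, "fingers": 0},
  ],
)

```text
clock: 5.55
tool_pos: [0.4675, 0.0951, 0.1703]
tool_rot: [-1.268, -1.113, 1.108]
ft_force: [-0.5, 6.3, 5.1]
opening: 0.0223
```

```bash
cat > m.py <<'E'
from h import *
import json,sys
s,R=axes()
C=np.array([0.4657,0.0608]) ; p=s["tool_pos"]-np.array([C[0],C[1],0.118+0.006])
lat=p@l; z=p[2]; w=np.degrees(np.arctan2(-lat,z))
wr=np.radians(w);t=-np.cos(wr)*l+np.array([0,0,-np.sin(wr)]);r=-np.sin(wr)*l+np.array([0,0,np.cos(wr)])
F=s["ft_force"]
print("clk %.2f w %.1f rad %.1fmm ax %.1f | drive(tangent on handle) %.1f radial %.1f axial %.1f | dq %.2f"%(s["clock"],w,1e3*np.hypot(lat,z),1e3*(p@a),-F@t,-F@r,-F@a,abs(s["dq"]).max()))
open("log.txt","a").write(json.dumps([float(s["clock"]),lat,z]+list(map(float,F)))+"\n")
E
python3 m.py
```

```text
clk 5.55 w -36.5 rad 57.5mm ax -2.7 | drive(tangent on handle) 1.9 radial -7.8 axial 1.3 | dq 0.10
```

Emit:
apply_moves(
  plan=[
    {"dx": -0.024, "dy": -0.017, "dz": 0, "spin": 0, "fingers": 0},
    {"dx": -0.049, "dy": -0.03, "dz": 0, "spin": 0, "fingers": 0},
    {"dx": -0.075, "dy": -0.042, "dz": 0, "spin": 0, "fingers": 0},
    {"dx": -0.103, "dy": -0.05, "dz": 0, "spin": 0, "fingers": 0},
    {"dx": -0.131, "dy": -0.056, "dz": 0, "spin": 0, "fingers": 0},
  ],
)

```text
clock: 6.05
tool_pos: [0.4641, 0.0688, 0.1822]
tool_rot: [-1.268, -1.113, 1.109]
ft_force: [-2.7, 4.7, 9.3]
opening: 0.0224
```

```bash
python3 m.py
```

```text
clk 6.05 w -7.6 rad 58.7mm ax -2.6 | drive(tangent on handle) 3.0 radial -9.8 axial 3.2 | dq 0.13
```

Emit:
apply_moves(
  plan=[
    {"dx": -0.029, "dy": -0.003, "dz": 0, "spin": 0, "fingers": 0},
    {"dx": -0.057, "dy": -0.002, "dz": 0, "spin": 0, "fingers": 0},
    {"dx": -0.086, "dy": 0.002, "dz": 0, "spin": 0, "fingers": 0},
    {"dx": -0.114, "dy": 0.008, "dz": 0, "spin": 0, "fingers": 0},
    {"dx": -0.141, "dy": 0.017, "dz": 0, "spin": 0, "fingers": 0},
  ],
)

```text
clock: 6.55
tool_pos: [0.4604, 0.04, 0.1788]
tool_rot: [-1.269, -1.112, 1.111]
ft_force: [-4.2, 2.3, 9.0]
opening: 0.0222
```

```bash
python3 m.py
```

```text
clk 6.55 w 21.2 rad 58.8mm ax -2.6 | drive(tangent on handle) 4.8 radial -7.8 axial 4.5 | dq 0.12
```

Emit:
apply_moves(
  plan=[
    {"dx": -0.026, "dy": 0.012, "dz": 0, "spin": 0, "fingers": 0},
    {"dx": -0.051, "dy": 0.027, "dz": 0, "spin": 0, "fingers": 0},
    {"dx": -0.074, "dy": 0.044, "dz": 0, "spin": 0, "fingers": 0},
    {"dx": -0.095, "dy": 0.064, "dz": 0, "spin": 0, "fingers": 0},
    {"dx": -0.114, "dy": 0.086, "dz": 0, "spin": 0, "fingers": 0},
  ],
)

```text
clock: 7.05
tool_pos: [0.4574, 0.0171, 0.1613]
tool_rot: [-1.27, -1.111, 1.111]
ft_force: [-2.9, 1.3, 8.8]
opening: 0.0219
```

```bash
python3 m.py
```

```text
clk 7.05 w 50.0 rad 58.0mm ax -2.5 | drive(tangent on handle) 7.3 radial -5.0 axial 3.1 | dq 0.10
```

Emit:
apply_moves(
  plan=[
    {"dx": -0.017, "dy": 0.024, "dz": 0, "spin": 0, "fingers": 0},
    {"dx": -0.03, "dy": 0.049, "dz": 0, "spin": 0, "fingers": 0},
    {"dx": -0.042, "dy": 0.075, "dz": 0, "spin": 0, "fingers": 0},
    {"dx": -0.05, "dy": 0.103, "dz": 0, "spin": 0, "fingers": 0},
    {"dx": -0.056, "dy": 0.131, "dz": 0, "spin": 0, "fingers": 0},
  ],
)

```text
clock: 7.55
tool_pos: [0.456, 0.0063, 0.1349]
tool_rot: [-1.27, -1.112, 1.111]
ft_force: [-2.2, 2.4, 10.2]
opening: 0.0225
```

```bash
python3 m.py
```

```text
clk 7.55 w 78.9 rad 56.4mm ax -2.5 | drive(tangent on handle) 10.4 radial 0.1 axial 2.5 | dq 0.13
```

Emit:
apply_moves(
  plan=[
    {"dx": -0.003, "dy": 0.029, "dz": 0, "spin": 0, "fingers": 0},
    {"dx": -0.002, "dy": 0.057, "dz": 0, "spin": 0, "fingers": 0},
    {"dx": 0.002, "dy": 0.086, "dz": 0, "spin": 0, "fingers": 0},
    {"dx": 0.008, "dy": 0.114, "dz": 0, "spin": 0, "fingers": 0},
    {"dx": 0.017, "dy": 0.141, "dz": 0, "spin": 0, "fingers": 0},
  ],
)

```text
clock: 8.05
tool_pos: [0.4565, 0.0099, 0.1068]
tool_rot: [-1.269, -1.112, 1.111]
ft_force: [-4.0, 4.0, 13.4]
opening: 0.0219
```

```bash
python3 m.py
```

```text
clk 8.05 w 108.4 rad 54.4mm ax -2.4 | drive(tangent on handle) 11.6 radial 7.5 axial 4.5 | dq 0.12
```

Emit:
apply_moves(
  plan=[
    {"dx": 0.012, "dy": 0.026, "dz": 0, "spin": 0, "fingers": 0},
    {"dx": 0.027, "dy": 0.051, "dz": 0, "spin": 0, "fingers": 0},
    {"dx": 0.044, "dy": 0.074, "dz": 0, "spin": 0, "fingers": 0},
    {"dx": 0.064, "dy": 0.095, "dz": 0, "spin": 0, "fingers": 0},
    {"dx": 0.086, "dy": 0.114, "dz": 0, "spin": 0, "fingers": 0},
  ],
)

```text
clock: 8.55
tool_pos: [0.4588, 0.0268, 0.0844]
tool_rot: [-1.269, -1.111, 1.112]
ft_force: [-6.6, 1.0, 17.5]
opening: 0.0223
```

```bash
python3 m.py
```

```text
clk 8.55 w 138.9 rad 52.6mm ax -2.4 | drive(tangent on handle) 11.4 radial 13.3 axial 6.6 | dq 0.10
```

Emit:
apply_moves(
  plan=[
    {"dx": 0.024, "dy": 0.017, "dz": 0, "spin": 0, "fingers": 0},
    {"dx": 0.049, "dy": 0.03, "dz": 0, "spin": 0, "fingers": 0},
    {"dx": 0.075, "dy": 0.042, "dz": 0, "spin": 0, "fingers": 0},
    {"dx": 0.103, "dy": 0.05, "dz": 0, "spin": 0, "fingers": 0},
    {"dx": 0.131, "dy": 0.056, "dz": 0, "spin": 0, "fingers": 0},
  ],
)

```text
clock: 9.05
tool_pos: [0.4621, 0.0519, 0.0733]
tool_rot: [-1.27, -1.11, 1.115]
ft_force: [-9.4, -5.2, 20.8]
opening: 0.0227
```

```bash
python3 m.py
```

```text
clk 9.05 w 169.6 rad 51.5mm ax -2.5 | drive(tangent on handle) 10.0 radial 19.3 axial 8.6 | dq 0.12
```

```bash
python3 - <<'E'
from h import *
for c in("scene","top","wrist"):
    f=grab_frame(c)
    if c=="scene": crop(f,(245,280),190,150,4,"pics/scene5.png")
    else: cv2.imwrite(f"pics/{c}5.png",f["pixels"][:,:,::-1])
E
python3 m.py
```

```text
pics/scene5.png 150 205 4
clk 9.20 w 170.5 rad 51.4mm ax -2.5 | drive(tangent on handle) 2.4 radial 15.9 axial 7.1 | dq 0.01
```

View pics/scene5.png

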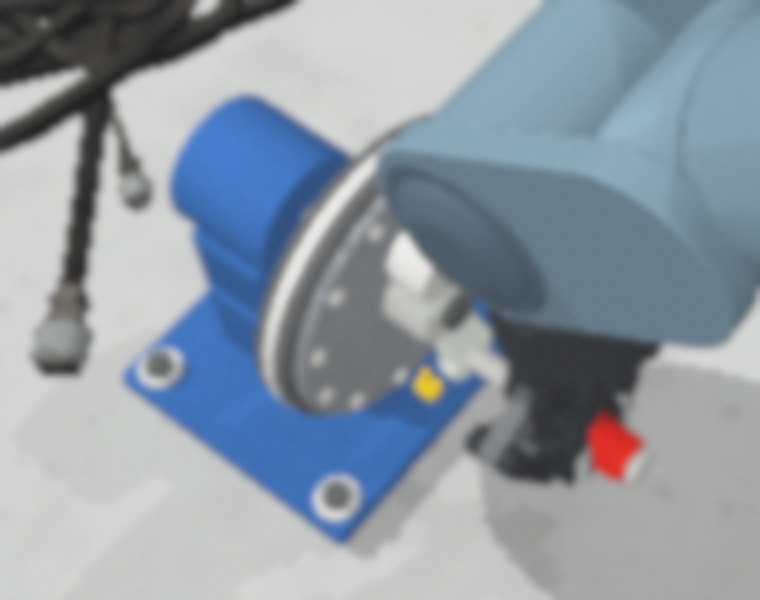

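View pics/wrist5.png

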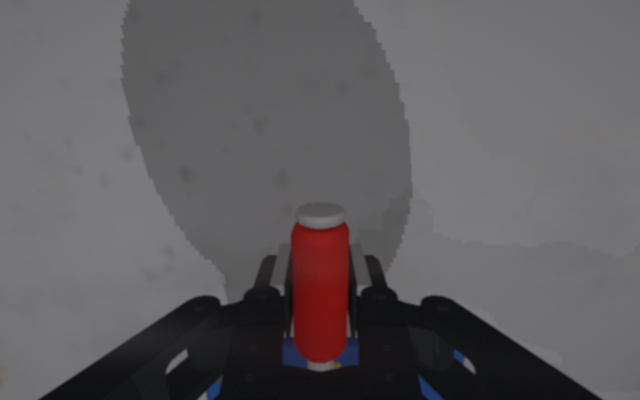

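View pics/top5.png

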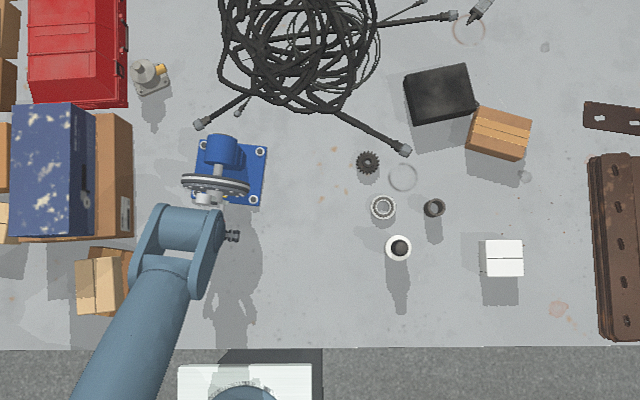

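No contact visible in the pictures; the gripper still has the sleeve at its middle. My commanded circle is ~3.5 mm low, so I'll correct that along with a small outward relief.

Emit:
apply_moves(
  plan=[
    {"dx": 0.029, "dy": -0.001, "dz": 0.003, "spin": 0, "fingers": 0},
    {"dx": 0.057, "dy": -0.006, "dz": 0.006, "spin": 0, "fingers": 0},
    {"dx": 0.086, "dy": -0.014, "dz": 0.009, "spin": 0, "fingers": 0},
    {"dx": 0.114, "dy": -0.024, "dz": 0.012, "spin": 0, "fingers": 0},
    {"dx": 0.141, "dy": -0.034, "dz": 0.012, "spin": 0, "fingers": 0},
  ],
)

```text
clock: 9.7
tool_pos: [0.4653, 0.0803, 0.0771]
tool_rot: [-1.276, -1.116, 1.107]
ft_force: [17.9, -1.3, -24.8]
opening: 0.0225
```

```bash
sed -i 's/0.118+0.006/0.1277/' m.py; python3 m.py
```

```text
clk 9.70 w -159.1 rad 54.2mm ax -3.0 | drive(tangent on handle) 7.9 radial -23.5 axial -17.9 | dq 0.12
```

Emit:
apply_moves(
  plan=[
    {"dx": 0.026, "dy": -0.012, "dz": 0, "spin": 0, "fingers": 0},
    {"dx": 0.051, "dy": -0.027, "dz": 0, "spin": 0, "fingers": 0},
    {"dx": 0.074, "dy": -0.044, "dz": 0, "spin": 0, "fingers": 0},
    {"dx": 0.095, "dy": -0.064, "dz": 0, "spin": 0, "fingers": 0},
    {"dx": 0.114, "dy": -0.086, "dz": 0, "spin": 0, "fingers": 0},
  ],
)

```text
clock: 10.2
tool_pos: [0.4685, 0.1043, 0.0956]
tool_rot: [-1.274, -1.117, 1.105]
ft_force: [12.2, 3.9, -9.8]
opening: 0.0223
```

```bash
python3 m.py
```

```text
clk 10.20 w -126.4 rad 54.1mm ax -2.9 | drive(tangent on handle) 4.6 radial -10.2 axial -11.5 | dq 0.11
```

Emit:
apply_moves(
  plan=[
    {"dx": 0.017, "dy": -0.024, "dz": 0, "spin": 0, "fingers": 0},
    {"dx": 0.03, "dy": -0.049, "dz": 0, "spin": 0, "fingers": 0},
    {"dx": 0.042, "dy": -0.075, "dz": 0, "spin": 0, "fingers": 0},
    {"dx": 0.05, "dy": -0.103, "dz": 0, "spin": 0, "fingers": 0},
    {"dx": 0.056, "dy": -0.131, "dz": 0, "spin": 0, "fingers": 0},
  ],
)

```text
clock: 10.7
tool_pos: [0.4699, 0.1147, 0.1228]
tool_rot: [-1.274, -1.116, 1.108]
ft_force: [8.1, -1.4, -2.0]
opening: 0.0224
```

```bash
python3 m.py
```

```text
clk 10.70 w -95.2 rad 54.3mm ax -2.9 | drive(tangent on handle) 2.0 radial 0.1 axial -8.2 | dq 0.13
```

Emit:
apply_moves(
  plan=[
    {"dx": 0.003, "dy": -0.029, "dz": 0, "spin": 0, "fingers": 0},
    {"dx": 0.002, "dy": -0.057, "dz": 0, "spin": 0, "fingers": 0},
    {"dx": -0.002, "dy": -0.086, "dz": 0, "spin": 0, "fingers": 0},
    {"dx": -0.008, "dy": -0.114, "dz": 0, "spin": 0, "fingers": 0},
    {"dx": -0.017, "dy": -0.141, "dz": 0, "spin": 0, "fingers": 0},
  ],
)

```text
clock: 11.2
tool_pos: [0.4693, 0.1101, 0.1509]
tool_rot: [-1.276, -1.115, 1.11]
ft_force: [9.7, -5.5, -3.1]
opening: 0.0218
```

```bash
python3 m.py
```

```text
clk 11.20 w -64.8 rad 54.6mm ax -2.9 | drive(tangent on handle) 1.0 radial 5.1 axial -10.3 | dq 0.11
```

Emit:
apply_moves(
  plan=[
    {"dx": -0.012, "dy": -0.026, "dz": 0, "spin": 0, "fingers": 0},
    {"dx": -0.027, "dy": -0.051, "dz": 0, "spin": 0, "fingers": 0},
    {"dx": -0.044, "dy": -0.074, "dz": 0, "spin": 0, "fingers": 0},
    {"dx": -0.064, "dy": -0.095, "dz": 0, "spin": 0, "fingers": 0},
    {"dx": -0.086, "dy": -0.114, "dz": 0, "spin": 0, "fingers": 0},
  ],
)

```text
clock: 11.7
tool_pos: [0.467, 0.0924, 0.1728]
tool_rot: [-1.277, -1.114, 1.11]
ft_force: [12.8, -7.4, -11.0]
opening: 0.0222
```

```bash
python3 m.py
cat > fit.py <<'E'
import json,numpy as np
from h import l
from scipy.optimize import least_squares
D=np.array([json.loads(x) for x in open("log.txt")])
i=[k for k in range(len(D)) if abs(D[k,0]-9.2)>.01]; D=D[i]
# stored lat,z relative to changing z centre -> undo
z=D[:,2]+np.where(D[:,0]<9.3,0.124,0.1277); lat=D[:,1]
c=least_squares(lambda q:np.hypot(lat-q[0],z-q[1])-q[2],[0,.127,.055]).x; print("circle",c)
w=np.arctan2(-(lat-c[0]),z-c[1]); F=D[:,3:]
T=np.array([-(f@(-np.cos(x)*l)+f[2]*(-np.sin(x))) for f,x in zip(F,w)])
A=np.c_[np.ones_like(w),np.sin(w),np.cos(w)]
q,*_=np.linalg.lstsq(A,T,rcond=None); print("fit",q,"amp",np.hypot(*q[1:]),"resid",np.round(T-A@q,1))
for a,b in zip(np.degrees(w),T): print(round(a,1),round(b,1))
# drive = f + A sin(w - ws): heavy side down at w=ws (rising slope) 
print("heavy down at wheel angle",np.degrees(np.arctan2(-q[2],q[1])))
E
python3 fit.py
```

```text
clk 11.70 w -34.9 rad 55.0mm ax -2.9 | drive(tangent on handle) 1.7 radial 12.3 axial -13.7 | dq 0.10
circle [-0.00079532  0.12793039  0.05500865]
fit [ 6.22638066  4.06449941 -2.88489772] amp 4.9842542386393855 resid [ 0.1  0.1 -0.2 -0.2  0.5 -0.  -0.4 -0.2  0.7  0.  -0.4 -0.2  0.3]
-39.6 1.5
-8.9 2.8
21.9 4.9
52.6 7.5
82.8 10.3
112.6 11.0
142.2 10.6
171.2 9.5
-158.4 8.2
-126.1 4.7
-95.3 2.0
-65.4 1.1
-35.7 1.9
heavy down at wheel angle 35.36634542475269
```

Clean fit: the drive force swings ±5 N about 6.2 N, with residuals under 0.7 N, so the heavy side is down at a wheel angle of about 35°. The handle has gone right round and past its start. Now turning on to 35°, easing off the overcorrection.

Emit:
apply_moves(
  plan=[
    {"dx": -0.024, "dy": -0.015, "dz": -0.002, "spin": 0, "fingers": 0},
    {"dx": -0.049, "dy": -0.027, "dz": -0.004, "spin": 0, "fingers": 0},
    {"dx": -0.075, "dy": -0.037, "dz": -0.006, "spin": 0, "fingers": 0},
    {"dx": -0.103, "dy": -0.043, "dz": -0.007, "spin": 0, "fingers": 0},
    {"dx": -0.131, "dy": -0.048, "dz": -0.007, "spin": 0, "fingers": 0},
  ],
)

```text
clock: 12.2
tool_pos: [0.4639, 0.0679, 0.1825]
tool_rot: [-1.272, -1.114, 1.109]
ft_force: [6.4, 2.2, -3.8]
opening: 0.0222
```

```bash
python3 m.py; python3 -c "
from rows import *
print([(r['dx'],r['dy']) for r in rows(-8,43.5,6)])"
```

```text
clk 12.20 w -7.1 rad 55.2mm ax -2.7 | drive(tangent on handle) 3.4 radial 3.4 axial -6.1 | dq 0.12
[(-0.035, -0.003), (-0.069, -0.001), (-0.104, 0.005), (-0.137, 0.016), (-0.168, 0.03), (-0.198, 0.048)]
```

Emit:
apply_moves(
  plan=[
    {"dx": -0.035, "dy": -0.003, "dz": 0, "spin": 0, "fingers": 0},
    {"dx": -0.069, "dy": -0.001, "dz": 0, "spin": 0, "fingers": 0},
    {"dx": -0.104, "dy": 0.005, "dz": 0, "spin": 0, "fingers": 0},
    {"dx": -0.137, "dy": 0.016, "dz": 0, "spin": 0, "fingers": 0},
    {"dx": -0.168, "dy": 0.03, "dz": 0, "spin": 0, "fingers": 0},
    {"dx": -0.198, "dy": 0.048, "dz": 0, "spin": 0, "fingers": 0},
    {"dx": -0.198, "dy": 0.048, "dz": 0, "spin": 0, "fingers": 0},
  ],
)

```text
clock: 12.9
tool_pos: [0.4588, 0.0287, 0.1728]
tool_rot: [-1.272, -1.114, 1.108]
ft_force: [7.4, 1.8, -4.6]
opening: 0.0223
```

```bash
python3 m.py
```

```text
clk 12.90 w 36.0 rad 55.7mm ax -2.7 | drive(tangent on handle) -0.5 radial 5.3 axial -7.1 | dq 0.01
```

Emit:
apply_moves(
  plan=[
    {"dx": 0, "dy": 0, "dz": 0, "spin": 0, "fingers": 0},
    {"dx": 0, "dy": 0, "dz": 0, "spin": 0, "fingers": 0},
    {"dx": 0, "dy": 0, "dz": 0, "spin": 0, "fingers": 0},
    {"dx": 0, "dy": 0, "dz": 0, "spin": 0, "fingers": 0},
    {"dx": 0, "dy": 0, "dz": 0, "spin": 0, "fingers": 0},
  ],
)

```text
clock: 13.4
tool_pos: [0.4588, 0.0287, 0.1728]
tool_rot: [-1.273, -1.114, 1.109]
ft_force: [7.9, 0.4, -3.4]
opening: 0.022
```

```bash
python3 m.py
python3 - <<'E'
from h import *
R={}
for c in("scene","top","wrist"):
    f=grab_frame(c)
    r=cut_out(c,"handle"); print(c,[(q["conf"],q["uv"]) for q in r[:1]])
    if c=="scene": crop(f,(245,280),190,150,4,"pics/scene6.png")
    else: cv2.imwrite(f"pics/{c}6.png",f["pixels"][:,:,::-1])
E
```

```text
clk 13.40 w 36.0 rad 55.7mm ax -2.7 | drive(tangent on handle) -0.9 radial 3.6 axial -7.8 | dq 0.00
scene [(0.43, [307.9, 278.9])]
pics/scene6.png 150 205 4
top [(0.56, [438.5, 206.6])]
wrist [(0.6, [319.2, 290.7])]
```

View pics/scene6.png

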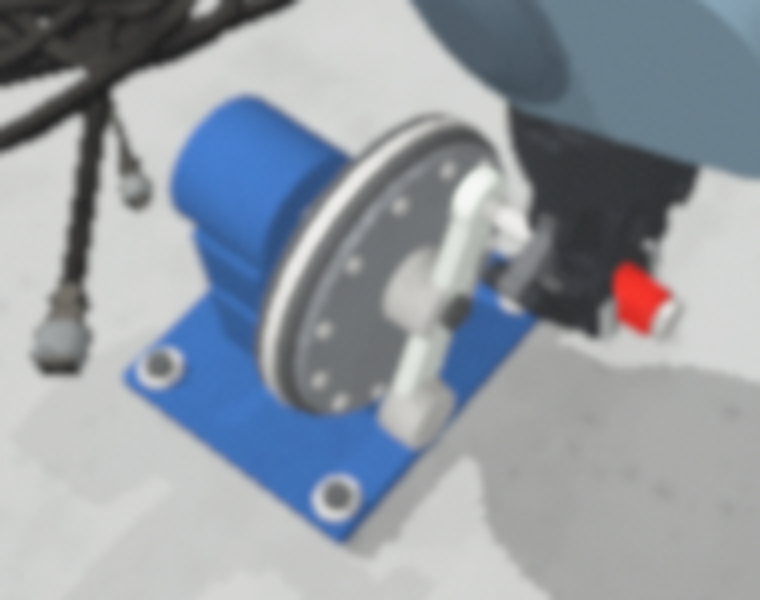

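View pics/top6.png

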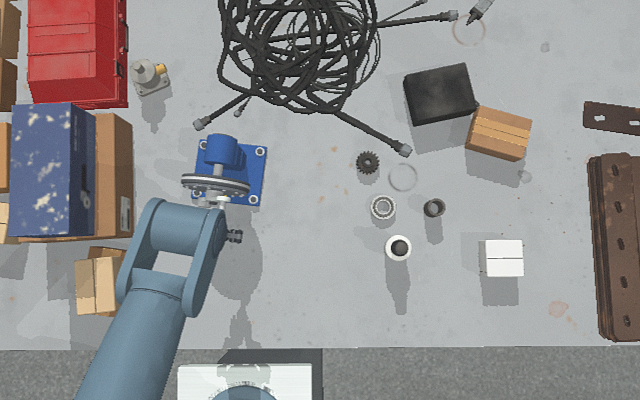

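The picture shows the wheel at rest, the crank about 35° clockwise of up, the handle gripped and the bystanders where they were. Handing in.

```bash
python3 -c "
from plant import job
print(job.sign_off())"; python3 m.py
```

```text
the job is handed in; nothing more can be done
None
the job is handed in; nothing more can be done
```

I cranked the wheel clockwise by its red handle, once right round and a little past its start. I then turned it on so that the heavy side should point straight down, and handed the job in at about 13.6 s of the 67 s.

- **Where the heavy side is:** the force needed along the turn swung 5.0 N either way around 6.2 N. That fits the stated friction and pull, with no reading more than 0.7 N off the fit. It puts the heavy side down when the wheel stands at about 35.4°.
- **Final state:** the wheel stood at about 36° and was still over the last half second. The gripper was still closed on the handle (22 mm opening), with under 9 N at the wrist.
- **Bystanders:** the last top picture shows the loose things where they were at the start.
- **Off along the way:** my first circle was about 3.5 mm low, and my first correction overshot. Wrist force peaked at about 31 N in the readings I took, and the pictures showed no contact other than the grip. In the last top picture the network reported the handle at (438,207), which is wrong because the arm hid it there. I ignored that.
- **Not done:** I made no second pass in the reverse direction to check the angle. A steady force bias of about 0.5 N would shift it by roughly 6°, still within the 20° allowed.

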